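Release the shaker's hold-down and show a vial's base to the inspection camera

TASK

The vial shaker has stopped: press its sprung black knob down, turn it clockwise as far as it goes so that the hold-down bar swings off the two wells, and let the knob spring back up so that the bar stays latched open. Then lift the cylindrical screw-cap vial out of its well (leave the dropper bottle with the pointed nozzle standing in the other well) and hold its base up to the tilted inspection camera to be checked for undissolved solids: cap away from the lens, base centred on the lens axis and square to the lens, 80 mm in front of the glass. Finish while holding it there still in the air; do not touch the camera, and leave the other things on the bench where they are.

Things in the scene. Friction and masses are not known exactly. Their poses are not given: they have to be found in the camera images.
- vial_shaker: white bench shaker, 132 (x) x 246 (y) mm, aluminium platform 60 mm up, fixed; origin under its centre, panel faces its -x. Block on it (60 x 105 mm, top 90 mm above the bench) with two equal wells, 31 mm wide, 26 mm deep (floor at 64 mm), at x = 0, y = -15 and y = +40 mm; axis of knob and bar at x = 0, y = -90 mm. Which container stands in which well varies.
- hold_down_bar (a joint): angle of hold-down bar and knob, rad: 0 = closed (16 mm wide strip along the shaker's +y over both wells, underside 132 mm, top 140 mm above the bench, riser 40 mm from the axis); grows clockwise from above to a stop at 1.40 = open (bar to the shaker's +x). A bayonet pin locks it: it turns (0.1 N m) only with the knob fully down; within 0.1 rad of the stop the knob can spring up and latch.
- release_knob (a joint): how far the knob is pressed straight down, m: 0 = up, 0.006 = fully down on a stop. The spring pushes up with 5.6 N at 0 and 9.8 N fully down. Half-way through the turn the pin keeps it down even if let go.
- knob_grip (a point): middle of the knob's grip, on the axis, 124 mm above the bench when up. The grip is a black bar 12 mm wide (x) and 40 mm long (y, pointing along the hold-down bar), from 112 to 136 mm above the bench, on a black disc of 46 mm diameter (top at 112 mm) on which fingertips can push. The axes turn with the knob.
- bar_tip (a point): centre of the free end of the hold-down bar, 136 mm above the bench, 152 mm from the knob's axis
- vial_center (a point): centre (half-way up) of the screw-cap vial, a straight cylinder 28 mm in diameter, 62 mm tall, brown with a black cap of the same width, about 35 g; z along its axis from base to cap. It stands upright and loose in a well, 26 mm of it in the well, 36 mm out of it (top 126 mm above the bench).
- vial_base (a point): centre of the underside of that vial, 31 mm below vial_center along the vial's axis; same axes (z from base to cap)
- dropper_center (a point): centre (half-way up) of the dropper bottle in the other well: white, 26 mm in diameter up to 49 mm, then a pointed nozzle cap, 66 mm tall in all (its top 130 mm above the bench); must stay standing in its well
- camera_stand: dark base plate 120 x 100 x 14 mm of the inspection camera with two upright aluminium cheeks, fixed to the bench; origin at the centre of its underside, z up, the camera looks up towards its -x side
- camera_head: the camera: dark grey block, lens and white ring light (68 mm wide), fixed in the stand. Origin at the centre of the lens's front glass, 140 mm above the bench and 33 mm from the stand's centre towards its -x; z along the lens axis out of the lens, upwards and towards the stand's -x (the robot), 30 degrees off vertical. The head reaches 128 mm behind the glass.
- focus_point (a point): point in the air on the lens axis, 80 mm in front of the front glass: where the centre of the vial's base must be; axes as camera_head (z along the lens axis away from the lens)
- lab_timer: bystander: white timer lying flat, 64 x 62 x 19 mm; origin at the centre of its underside
- beaker: bystander: empty clear beaker, 56 mm in diameter, 70 mm tall; origin at the centre of its underside
- conical_tube: bystander: capped conical tube lying on its side, 20 x 119 x 20 mm; origin at the centre of its underside
- screw_vial: the whole screw-cap vial; origin at the centre of its underside (same point as vial_base)
There are look-alikes about, which are no part of the job. There is more than one size of the camera_stand; the one meant has the size given above.

How it is judged:
On the way, in this order (a step that is already met when the one before it is completed fails the run):
1. the knob is pressed down (at least 4 mm) with the bar still over the wells (value of joint release_knob above 0.004 m and value of joint hold_down_bar below 0.3 rad), for 0.02 s.
2. the bar is turned to its open end (1.25 rad or more) and the knob has sprung back up, latching it (value of joint hold_down_bar above 1.25 rad and value of joint release_knob below 0.002 m), for 0.2 s.
3. the screw-cap vial is lifted clear of the block, held in the gripper (z of vial_base in the frame of vial_shaker above 0.095 m and contact force between the fingers and screw_vial above 0.5 N), for 0.2 s.
At the end, for the whole second after the job is handed in: Ends holding the vial still: base within 15 mm of the point 80 mm before the lens, axis within 10 deg of the lens axis, cap away, touching only the fingers; bar latched open (1.25 rad or more, knob up within 2 mm); dropper bottle upright in its well (all of step 2 and distance between vial_base and focus_point below 0.015 m and angle between the z axis of vial_base and the z axis of camera_head, either way round below 0.17 rad and z of vial_center in the frame of camera_head above 0.09 m and contact force between the fingers and screw_vial above 0.5 N and contact force between screw_vial and camera_stand below 0.05 N and linear speed of screw_vial below 0.02 m/s and angular speed of screw_vial below 0.2 rad/s and z of dropper_center in the frame of vial_shaker between 0.085 and 0.105 m and angle between dropper_center's own z axis and vertical below 0.2 rad); the arm keeps its last pose, push and grip.
It fails at once if the dropper bottle is pulled up or tipped in its well (distance of dropper_center from where it was at the start of the episode above 0.012 m or angle between dropper_center's own z axis and vertical above 0.3 rad).
It fails at once if the camera or its stand is touched by the robot or the vial with more than 2 N (contact force between any of the arm, the fingers, screw_vial and camera_stand above 2 N).
It fails at once if a bystander is pushed more than 30 mm away or knocked over (distance of any of lab_timer, beaker, conical_tube from where it was at the start of the episode above 0.03 m or angle between beaker's own z axis and vertical above 0.5 rad).
It also fails if it takes over 51 s, if anything falls off the work surface, if the arm or the gripper's body presses on something with over 40 N, if the wrist force passes 120 N, or if a joint passes its speed limit or range.

ROBOT

A 7-joint arm with a two-finger parallel gripper is mounted at the origin on a cart in front of the work surface, level with it; the furniture and walls round the work are solid. World frame = base frame: x ahead of the robot, y to its left, z up, the work surface at z = 0. Lengths are in m, angles in rad, forces in N, time in s.
With the tool pointing down it reaches from about 0.4 to 0.85 m from the base axis. Payload 4.5 kg.
Tool frame: the origin (TCP) lies at the very end of the fingers, on their centre line; the grasp point (between the pads) lies 19 mm behind it; z points along the fingers, x is the direction in which the jaws open and shut, and the axes are right-handed (so a half turn about z gives the same grasp; the last joint's range is limited). The gripper opens to 88 mm and grips with 3 to 60 N. Pads are 18 mm wide; open, the fingers measure 123 mm over their backs; the gripper's body (75 mm by 187 mm) begins 45 mm behind the grasp point.
Start: joints at [-1.169, 0.689, -0.195, 1.565, 0.157, 0.902, -0.215], TCP at [0.225, 0.583, 0.239] pointing down, gripper open.
Joint ranges: [-3.01, 3.01], [-0.46, 2.08], [-1.47, 1.51], [0.13, 2.56], [-1, 4.14], [0.04, 2.09], [-2.66, 2.66]. Speed limits (rad/s): [2.57, 2.57, 3.14, 3.14, 3.14, 3.14, 3.14].

INTERFACE

Orientations are given as a unit quaternion [x, y, z, w].
In Python, from plant import * gives the robot as it stands.
- The arm moves only by the tool apply_moves, never from a script. Its argument "series" is a list of rows, each an object of numbers: "x", "y", "z": the shift along the tool's x, y, z in units of 80 cm (1.0 is 80 cm); "wx", "wy", "wz": the turn, a rotation vector about the tool's x, y, z in units of pi rad (1.0 is pi rad); "fingers": the opening, from -1 (shut) to 1 (fully open), so that 0 is half open. In form: [{"x": .., "y": .., "z": .., "wx": .., "wy": .., "wz": .., "fingers": ..}, ...]. A call has 1 to 8 rows; each row shifts and turns the pose as measured when the row begins, along the tool's axes as they then stand; what a row does not reach is not made up. A row lasts 1/8 s, in which the tool goes at most 62.5 mm and 10.7 degrees, less where a joint would pass 70% of its speed; a pose out of reach is approached as far as the arm can. A call with a number of a shift or a turn outside -1 to 1 is refused whole. A call with a gripper value outside its range is refused whole. The fingers move at their own pace and stop on an object; "force" is the grip in N (left out, the last holds). Time passes only in rows, so rows that do not move let the fingers close. It gives the time, the measured TCP pose, the force and the opening at its end, in the units of the state.
- get_state(): the state, without advancing time (a new reading comes with each control period).
- snapshot(name): name is "side" or "top" or "wrist"; returns (picture, depth): 420x560x3 uint8, red, green, blue; 420x560 float32, m along the optical axis (not along the pixel's ray), 0 where there is no reading.
- camera_model(name): a dict with "camera_matrix" (3x3 intrinsics, pixels), "world_from_camera" (4x4, takes a point from camera to world coordinates). Camera axes: x right, y up, looking along -z (the intrinsics and any distortion apply to the point x, -y, -z); pixel columns grow to the right and rows downward; lengths in m; the calibration is good to about 2 mm. The wrist camera is an equidistant fisheye: a pixel r from the principal point sees the ray r / f radians off the axis. A picture is of the moment at which its call begins: read the wrist's pose just before it. camera_model takes no time and is no camera call; for the wrist camera it gives the pose at the moment of the call.
- finish_job(): hands the job in, once; it reports no verdict.
The state is a dict: "clock": time; "q": joint angles; "qd": joint speeds; "joint_torque": joint torques, N m; "tool_pos": TCP position; "eef_rot": TCP orientation; "contact_force": force on the tool from outside, world axes, zero at the start; "moment": the same for the moment, N m; "opening": opening from 0.0 (shut) to 1.0 (fully open).
Only numpy, scipy, OpenCV 4.12 (cv2) and the standard library are available. Lean on these libraries where they do the work, as an engineer would, in place of code of your own. Each camera call takes 0.05 s, during which the arm holds its last target. There are 200 camera calls.

## Working session

There is one attempt and no reset: what is moved stays moved. The work goes in short steps, Python scripts to look and compute and a tool call to move; the robot and the scene stay as the last step left them, time stands still between calls to the robot, and variables do not carry over. Pictures are saved under pics/ and viewed, about 8 in all and at most 12, crops included, and the job is handed in when it is done.

Besides the shell and the picture viewer there is one more tool, called after "Call:" by a JSON object that holds its "op" and its "data", one argument or row to a line. apply_moves: Moves the arm, as the interface text tells. Its arguments: {"type":"object","properties":{"series":{"type":"array","items":{"type":"object","properties":{"x":{"type":"number"},"y":{"type":"number"},"z":{"type":"number"},"wx":{"type":"number"},"wy":{"type":"number"},"wz":{"type":"number"},"fingers":{"type":"number"}}}},"force":{"type":"number"}},"required":["series"]}

```bash
mkdir -p pics; ls
cat > h.py <<'E'
from plant import *
import numpy as np, cv2
from scipy.spatial.transform import Rotation as R
def cloud(name,d,m=None):
    m=m or camera_model(name);K=np.array(m["camera_matrix"]);T=np.array(m["world_from_camera"])
    v,u=np.mgrid[:d.shape[0],:d.shape[1]]
    x=(u-K[0,2])/K[0,0];y=(v-K[1,2])/K[1,1]
    P=np.stack([x*d,-y*d,-d],-1)@T[:3,:3].T+T[:3,3]
    P[d==0]=np.nan
    return P
E
python3 - <<'E'
from h import *
for n in("side","top"):
    p,d=snapshot(n);np.savez(n,p=p,d=d,P=cloud(n,d))
    cv2.imwrite(f"pics/{n}1.png",p[...,::-1])
    print(camera_model(n))
print(get_state())
E
```

```text
pics
{'camera_matrix': array([[387.44463399,   0.        , 281.38997194],
       [  0.        , 387.44463399, 209.07096294],
       [  0.        ,   0.        ,   1.        ]]), 'world_from_camera': array([[ 0.95341614,  0.13329257, -0.27061182,  0.25202973],
       [-0.30164152,  0.43069041, -0.85059871, -0.9764416 ],
       [ 0.00317143,  0.8926023 ,  0.45083377,  0.71098136],
       [ 0.        ,  0.        ,  0.        ,  1.        ]])}
{'camera_matrix': array([[395.10478215,   0.        , 282.09575862],
       [  0.        , 395.10478215, 217.09618499],
       [  0.        ,   0.        ,   1.        ]]), 'world_from_camera': array([[-0.0278142 ,  0.99337354, -0.11151402,  0.39087417],
       [-0.99955849, -0.02647293,  0.01349079,  0.09395958],
       [ 0.01044929,  0.11184002,  0.99367128,  1.75696142],
       [ 0.        ,  0.        ,  0.        ,  1.        ]])}
{'clock': 0.1, 'q': array([-1.16922633,  0.6898871 , -0.19453447,  1.5662528 ,  0.15729438,
        0.90252544, -0.21509436]), 'qd': array([ 4.05363173e-04, -3.80013167e-04, -5.09039628e-04, -4.06897101e-03,
        6.91235669e-06,  3.09166448e-04,  1.11179949e-04]), 'joint_torque': array([-3.63818755e-03, -5.28504431e+01, -1.27192140e+00, -1.53839904e+01,
       -5.26883290e-02,  1.99213151e-03,  4.03204194e-05]), 'tool_pos': array([0.22453401, 0.582649  , 0.23799533]), 'eef_rot': array([ 8.24454191e-01,  5.65928070e-01, -6.58906271e-04,  5.22007607e-04]), 'contact_force': array([0.4030945 , 0.2181101 , 0.42003871]), 'moment': array([ 0.03841531,  0.05536063, -0.0236561 ]), 'opening': 1.0019259248117058}
```

View pics/side1.png

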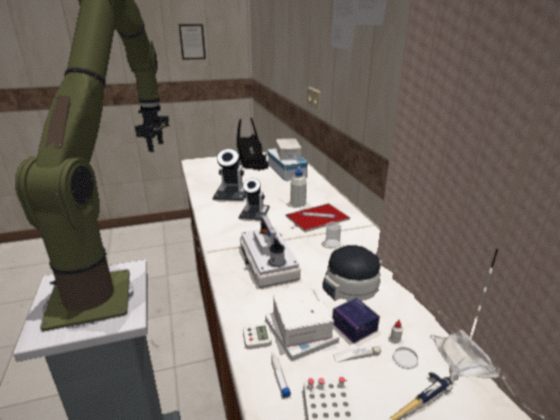

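View pics/top1.png

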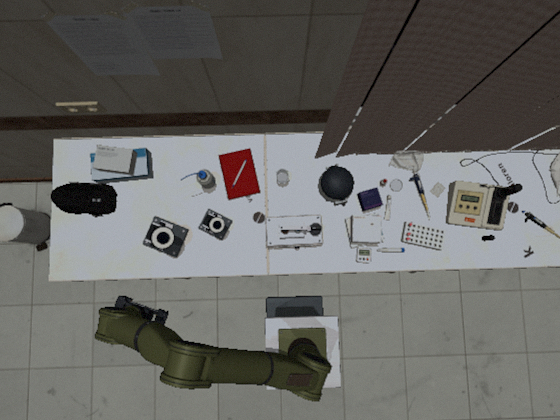

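The side view shows the shaker at about (268,258) and two camera stands, one large at (230,175) and one small at (254,200). In the top view, the shaker is at (295,231) with its knob at (315,229), and the stands are at (165,235) and (215,222). I'll measure the sizes and enlarge.

Run:
```python
from h import *
t=np.load("top.npz");s=np.load("side.npz")
a=cv2.resize(t["p"][190:265,130:335],None,fx=3.9,fy=3.9,interpolation=2)
b=cv2.resize(s["p"][140:290,195:315],None,fx=2,fy=2,interpolation=2)
c=np.zeros((600,800,3),np.uint8);c[:a.shape[0],:a.shape[1]]=a[:,:800];c[295:295+b.shape[0],:b.shape[1]]=b
# side zoom of shaker
e=cv2.resize(s["p"][212:290,232:308],None,fx=3.9,fy=3.9,interpolation=2);c[295:295+e.shape[0],250:250+e.shape[1]]=e
cv2.imwrite("pics/crop.png",c[...,::-1])
P=t["P"];Q=s["P"]
# dark base plates z 5..25mm
for nm,(r0,r1,c0,c1) in dict(big=(205,265,135,192),small=(200,250,192,240)).items():
    X=P[r0:r1,c0:c1].reshape(-1,3);g=t["p"][r0:r1,c0:c1].reshape(-1,3).mean(1)
    m=(X[:,2]>.006)&(X[:,2]<.022)&(g<110)
    print(nm,m.sum(),cv2.minAreaRect(X[m][:,:2].astype(np.float32)),X[:,2].max(),np.nanmedian(X[:,2]))
X=np.vstack([P[205:255,262:330].reshape(-1,3),Q[220:285,235:302].reshape(-1,3)])
for lo,hi in((.05,.07),(.083,.097),(.105,.15)):
    m=(X[:,2]>lo)&(X[:,2]<hi);print(lo,m.sum(),cv2.minAreaRect(X[m][:,:2].astype(np.float32)),np.median(X[m],0))
print(np.round(P[229:232,270:330:3,2]*1000))
```

```text
big 442 ((0.5136602520942688, 0.5862970948219299), (0.16466286778450012, 0.13548614084720612), 66.7779312133789) nan 0.0034104773348276884
small 245 ((0.5632115006446838, 0.3684917688369751), (0.1230851411819458, 0.09690089523792267), 61.99827575683594) nan 0.002291301307728255
0.05 2004 ((0.5207825899124146, 0.017696790397167206), (0.12986256182193756, 0.24328747391700745), 0.719149112701416) [ 0.50216283 -0.00913482  0.05893996]
0.083 468 ((0.5242091417312622, -0.004940323531627655), (0.060871291905641556, 0.18096928298473358), 2.8697173595428467) [0.51185856 0.01711899 0.08935666]
0.105 576 ((0.5246875286102295, -0.006601296365261078), (0.0438733771443367, 0.17716431617736816), 1.1062394380569458) [ 0.52396029 -0.03054602  0.12605645]
[[ 57.  62.  60.  90. 141. 145. 140. 139. 143. 145. 140. 142. 137. 105.
  138. 138. 138. 132.  -0.   4.]
 [ 54.  59.  60.  73. 112. 127. 129.  88.  95. 116. 108.  84. 116.  89.
  110. 115. 109. 111. -12.  -5.]
 [ 61.  64.  60.  60. 100. 126. 101.  92.  92. 101. 107.  88.  59.  62.
  110. 109. 116.  67.   4.   6.]]
```

View pics/crop.png

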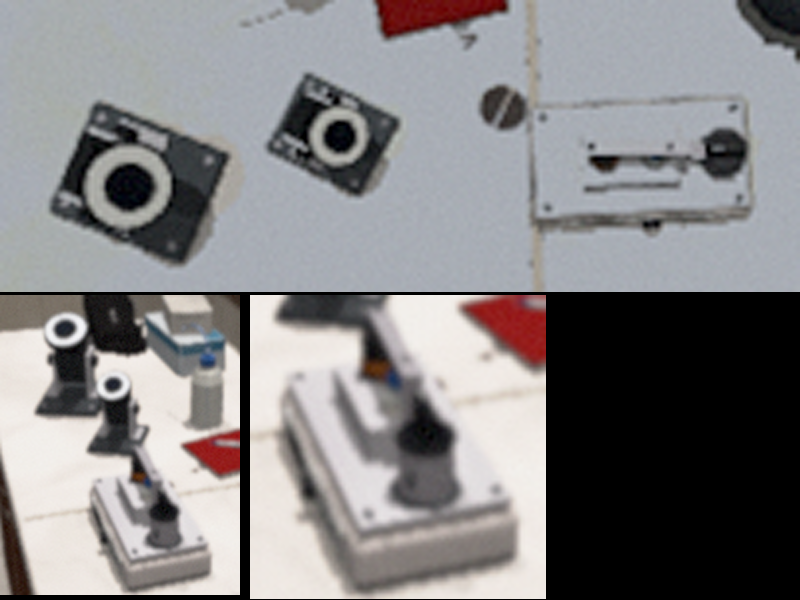

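The dropper (blue and white) is in the near well and the brown vial is in the far well (y=+40). The two stands measure 165×135 mm (left, top-crop (140,185)) and 123×97 mm (top-crop (335,135)). The second matches the 120×100 mm given, so that is the one meant. Next I'll fit its lens ring and plan the first move.

```bash
cat >> h.py <<'E'
from scipy.spatial.transform import Slerp
def down(yaw): # tool pointing down, jaw axis at yaw
    return R.from_matrix(np.array([[np.cos(yaw),np.sin(yaw),0],[np.sin(yaw),-np.cos(yaw),0],[0,0,-1.]]))
def plan(tp,tr,n=None,nd=3,step=.05,ang=9):
    s=get_state();p=s["tool_pos"];r=R.from_quat(s["eef_rot"]);tp=np.array(tp)
    a=np.degrees((r.inv()*tr).magnitude());n=n or int(max(1,np.ceil(np.linalg.norm(tp-p)/step),np.ceil(a/ang)))
    S=Slerp([0,1],R.concatenate([r,tr]))
    print("n",n,"dist",np.round(tp-p,4),"ang",round(a,1))
    for i in range(n):
        A,B=S(i/n),S((i+1)/n);d=A.inv().apply((tp-p)/n)/.8;w=(A.inv()*B).as_rotvec()/np.pi
        print(np.round(d,nd),np.round(w,nd))
E
python3 - <<'E'
from h import *
pts=[]
for n,(r0,r1,c0,c1) in dict(side=(170,205,235,275),top=(205,245,200,232)).items():
    z=np.load(n+".npz");X=z["P"][r0:r1,c0:c1].reshape(-1,3);g=z["p"][r0:r1,c0:c1].reshape(-1,3).min(1)
    m=(g>140)&(X[:,2]>.11)&(X[:,2]<.2);Y=X[m]
    c=Y.mean(0);
    for _ in range(4):
        u,s,v=np.linalg.svd(Y-c);nrm=v[2]*np.sign(v[2][2]);e=abs((Y-c)@nrm);Y=Y[e<max(.004,2*np.median(e))];c=Y.mean(0)
    q=(Y-c)@v[:2].T;A=np.c_[2*q,np.ones(len(q))];sol=np.linalg.lstsq(A,(q**2).sum(1),rcond=None)[0]
    cc=c+sol[:2]@v[:2]
    print(n,len(Y),"mean",c,"circ",cc,"r",np.sqrt(sol[2]+(sol[:2]**2).sum()),"n",nrm,"yaw",np.degrees(np.arctan2(nrm[1],nrm[0])),"tilt",np.degrees(np.arccos(nrm[2])))
plan((.523,-.072,.26),down(np.radians(.8)),n=14)
E
```

```text
side 115 mean [0.55019917 0.3362963  0.13279451] circ [0.55081796 0.33923544 0.13433369] r 0.026301733157031496 n [-0.25794093 -0.40504591  0.87715693] yaw -122.48975806742534 tilt 28.698715053105904
top 61 mean [0.54721038 0.34277206 0.13804733] circ [0.54921492 0.34183301 0.13808012] r 0.025240061594246268 n [-0.21649686 -0.43156683  0.87571638] yaw -116.64077628702125 tilt 28.87012718592125
n 14 dist [ 0.2985 -0.6546  0.022 ] ang 68.1
[-0.045  0.046 -0.002] [0.    0.    0.027]
[-0.041  0.05  -0.002] [0.    0.    0.027]
[-0.037  0.053 -0.002] [0.    0.    0.027]
[-0.032  0.056 -0.002] [0.    0.    0.027]
[-0.027  0.058 -0.002] [0.    0.    0.027]
[-0.022  0.06  -0.002] [0.    0.    0.027]
[-0.017  0.062 -0.002] [0.    0.    0.027]
[-0.012  0.063 -0.002] [0.    0.    0.027]
[-0.006  0.064 -0.002] [0.    0.    0.027]
[-0.001  0.064 -0.002] [0.    0.    0.027]
[ 0.005  0.064 -0.002] [0.    0.    0.027]
[ 0.01   0.063 -0.002] [0.    0.    0.027]
[ 0.016  0.062 -0.002] [0.    0.    0.027]
[ 0.021  0.061 -0.002] [0.    0.    0.027]
```

Call:
{"op": "apply_moves", "data": {
  "series": [
    {"x":-0.045,"y":0.046,"z":-0.004,"wz":0.027},
    {"x":-0.041,"y":0.05,"z":-0.004,"wz":0.027},
    {"x":-0.037,"y":0.053,"z":-0.004,"wz":0.027},
    {"x":-0.032,"y":0.056,"z":-0.004,"wz":0.027},
    {"x":-0.027,"y":0.058,"z":-0.004,"wz":0.027},
    {"x":-0.022,"y":0.06,"z":-0.002,"wz":0.027},
    {"x":-0.017,"y":0.062,"z":-0.002,"wz":0.027},
    {"x":-0.012,"y":0.063,"z":-0.002,"wz":0.027}
  ]
}}

```text
schema error: expected keys x, y, z, wx, wy, wz, fingers
```

Call:
{"op": "apply_moves", "data": {
  "series": [
    {"x":-0.006,"y":0.064,"wz":0.027},
    {"x":-0.001,"y":0.064,"wz":0.027},
    {"x":0.005,"y":0.064,"wz":0.027},
    {"x":0.01,"y":0.063,"wz":0.027},
    {"x":0.016,"y":0.062,"wz":0.027},
    {"x":0.021,"y":0.061,"wz":0.027},
    {"fingers":0}
  ]
}}

```text
schema error: expected keys x, y, z, wx, wy, wz, fingers
```

Run:
```python
from h import *
s=get_state();print(s["clock"],s["q"],s["tool_pos"],R.from_quat(s["eef_rot"]).as_matrix().round(3))
plan((.523,-.072,.22),down(np.radians(.8)))
m=camera_model("wrist");print(m)
p,d=snapshot("wrist");np.savez("w1",p=p,d=d,T=m["world_from_camera"],K=m["camera_matrix"])
cv2.imwrite("pics/w1.png",p[...,::-1])
```

```text
0.1 [-1.16922633  0.6898871  -0.19453447  1.5662528   0.15729438  0.90252544
 -0.21509436] [0.22453401 0.582649   0.23799533] [[ 0.359  0.933 -0.   ]
 [ 0.933 -0.359 -0.002]
 [-0.002  0.    -1.   ]]
n 15 dist [ 0.2985 -0.6546 -0.018 ] ang 68.1
[-0.042  0.043  0.002] [0.    0.    0.025]
[-0.038  0.046  0.002] [0.    0.    0.025]
[-0.035  0.049  0.002] [0.    0.    0.025]
[-0.031  0.052  0.002] [0.    0.    0.025]
[-0.027  0.054  0.002] [0.    0.    0.025]
[-0.022  0.056  0.002] [0.    0.    0.025]
[-0.018  0.057  0.002] [0.    0.    0.025]
[-0.013  0.059  0.002] [0.    0.    0.025]
[-0.008  0.059  0.002] [0.    0.    0.025]
[-0.004  0.06   0.002] [0.    0.    0.025]
[0.001 0.06  0.002] [0.    0.    0.025]
[0.006 0.06  0.002] [0.    0.    0.025]
[0.01  0.059 0.002] [0.    0.    0.025]
[0.015 0.058 0.002] [0.    0.    0.025]
[0.02  0.057 0.002] [0.    0.    0.025]
{'camera_matrix': array([[325.1922621 ,   0.        , 288.26122459],
       [  0.        , 325.1922621 , 211.32181022],
       [  0.        ,   0.        ,   1.        ]]), 'world_from_camera': array([[ 0.36055342, -0.89400121, -0.26601329,  0.15600229],
       [ 0.93273516,  0.34480795,  0.10541626,  0.60821546],
       [-0.00251877, -0.28612814,  0.95818805,  0.38251618],
       [ 0.        ,  0.        ,  0.        ,  1.        ]])}
```

View pics/w1.png

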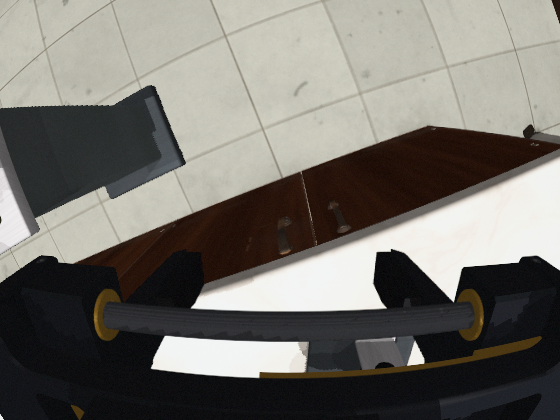

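The moves were refused because every row needs all seven keys. The picture only shows the start pose, with the fingers over the bench edge. I'll resend the moves.

Call:
{"op": "apply_moves", "data": {
  "series": [
    {"x":-0.045,"y":0.046,"z":-0.004,"wx":0,"wy":0,"wz":0.027,"fingers":1},
    {"x":-0.041,"y":0.05,"z":-0.004,"wx":0,"wy":0,"wz":0.027,"fingers":1},
    {"x":-0.037,"y":0.053,"z":-0.004,"wx":0,"wy":0,"wz":0.027,"fingers":1},
    {"x":-0.032,"y":0.056,"z":-0.004,"wx":0,"wy":0,"wz":0.027,"fingers":1},
    {"x":-0.027,"y":0.058,"z":-0.004,"wx":0,"wy":0,"wz":0.027,"fingers":0},
    {"x":-0.022,"y":0.06,"z":-0.002,"wx":0,"wy":0,"wz":0.027,"fingers":0},
    {"x":-0.017,"y":0.062,"z":-0.002,"wx":0,"wy":0,"wz":0.027,"fingers":0},
    {"x":-0.012,"y":0.063,"z":-0.002,"wx":0,"wy":0,"wz":0.027,"fingers":0}
  ]
}}

```text
clock: 1.15
tool_pos: [0.3945, 0.1995, 0.2573]
eef_rot: [0.968, 0.252, -0.001, -0.001]
contact_force: [0.3, -0.3, -0.9]
opening: 0.569
```

Call:
{"op": "apply_moves", "data": {
  "series": [
    {"x":-0.006,"y":0.064,"z":0,"wx":0,"wy":0,"wz":0.027,"fingers":0},
    {"x":-0.001,"y":0.064,"z":0,"wx":0,"wy":0,"wz":0.027,"fingers":0},
    {"x":0.005,"y":0.064,"z":0,"wx":0,"wy":0,"wz":0.027,"fingers":0},
    {"x":0.01,"y":0.063,"z":0,"wx":0,"wy":0,"wz":0.027,"fingers":0},
    {"x":0.016,"y":0.062,"z":0,"wx":0,"wy":0,"wz":0.027,"fingers":0},
    {"x":0.021,"y":0.061,"z":0,"wx":0,"wy":0,"wz":0.027,"fingers":0},
    {"x":0,"y":0,"z":0,"wx":0,"wy":0,"wz":0,"fingers":0}
  ]
}}

```text
clock: 2.02
tool_pos: [0.521, -0.0969, 0.2567]
eef_rot: [1.0, -0.011, -0.0, 0.0]
contact_force: [0.7, 1.0, 1.3]
opening: 0.498
```

Run:
```python
from h import *
s=get_state();print(s["clock"],s["q"],s["tool_pos"],R.from_quat(s["eef_rot"]).as_matrix().round(3),s["contact_force"])
plan((.523,-.072,.20),down(np.radians(.8)))
m=camera_model("wrist")
p,d=snapshot("wrist");np.savez("w1",p=p,d=d,T=m["world_from_camera"],K=m["camera_matrix"])
cv2.imwrite("pics/w2.png",p[...,::-1])
```

```text
2.025 [ 0.0347697   0.54027916  0.09812642  1.83944057 -0.07187488  0.76552381
  0.1486575 ] [ 0.52098598 -0.09685425  0.25669544] [[ 1.    -0.022 -0.   ]
 [-0.022 -1.    -0.001]
 [-0.     0.001 -1.   ]] [0.71273418 1.0127887  1.27633227]
n 2 dist [ 0.002   0.0249 -0.0567] ang 2.1
[ 0.001 -0.016  0.035] [ 0.     0.    -0.006]
[ 0.001 -0.016  0.035] [ 0.     0.    -0.006]
```

View pics/w2.png

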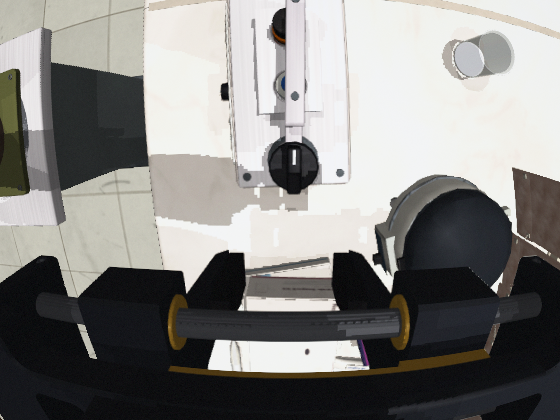

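The wrist view shows the knob at (292,165), the dropper with its blue band at (285,85) and the brown vial with its black cap at (283,27). I'll measure the knob and containers from depth.

```bash
cat >> h.py <<'E'
def fcloud(d,K,T):
    v,u=np.mgrid[:d.shape[0],:d.shape[1]];x=(u-K[0,2])/K[0,0];y=(v-K[1,2])/K[1,1];th=np.hypot(x,y)+1e-9
    k=np.tan(th)/th
    P=np.stack([x*k*d,-y*k*d,-d],-1)@T[:3,:3].T+T[:3,3];P[d==0]=np.nan;return P
E
python3 - <<'E'
from h import *
z=np.load("w1.npz");P=fcloud(z["d"],z["K"],z["T"]);g=z["p"].max(2)
def box(r0,r1,c0,c1,zl,zh,dark=None,nm=""):
    X=P[r0:r1,c0:c1].reshape(-1,3);gg=g[r0:r1,c0:c1].ravel();m=(X[:,2]>zl)&(X[:,2]<zh)
    if dark:m&=gg<dark
    Y=X[m];print(nm,len(Y),cv2.minAreaRect(Y[:,:2].astype(np.float32)),np.percentile(Y[:,2],[5,50,95]),np.median(Y[:,:2],0))
box(130,198,262,325,.105,.118,80,"disc")
box(130,198,262,325,.128,.142,80,"grip")
box(0,130,275,310,.134,.146,None,"bar")
box(0,50,265,305,.118,.130,90,"vialtop")
box(0,195,215,360,.05,.066,None,"platform")
box(30,125,245,330,.086,.096,None,"block")
E
```

```text
disc 1275 ((0.52645343542099, -0.06860407441854477), (0.04309307783842087, 0.04456990957260132), 89.831787109375) [0.10922524 0.11063224 0.11187301] [ 0.52196929 -0.06812726]
grip 605 ((0.5265296101570129, -0.06885025650262833), (0.03878997638821602, 0.011701012030243874), 88.62102508544922) [0.13291254 0.13485225 0.13607426] [ 0.52624671 -0.06998726]
bar 2546 ((0.5292519927024841, 0.02124509960412979), (0.10655035078525543, 0.01609257608652115), 88.68128967285156) [0.13728239 0.13866051 0.13994992] [0.52880984 0.02015204]
vialtop 268 ((0.5160799622535706, 0.05995845049619675), (0.02395961619913578, 0.010183759965002537), 88.7343521118164) [0.12202583 0.12429951 0.12557742] [0.51716027 0.05928688]
platform 11859 ((0.5245807766914368, 0.006030961871147156), (0.1211601197719574, 0.20793277025222778), 1.3031082153320312) [0.05718641 0.05853449 0.06011807] [ 0.51169554 -0.01558876]
block 3162 ((0.5243496894836426, 0.02187485061585903), (0.06073116138577461, 0.08301717042922974), 1.242871642112732) [0.08720368 0.08847826 0.08980056] [0.513683   0.02162341]
```

Call:
{"op": "apply_moves", "data": {
  "series": [
    {"x":0.006,"y":-0.035,"z":0,"wx":0,"wy":0,"wz":0,"fingers":0},
    {"x":0,"y":0,"z":0.06,"wx":0,"wy":0,"wz":0,"fingers":0},
    {"x":0,"y":0,"z":0.06,"wx":0,"wy":0,"wz":0,"fingers":0},
    {"x":0,"y":0,"z":0,"wx":0,"wy":0,"wz":0,"fingers":0}
  ]
}}

```text
clock: 2.58
tool_pos: [0.5249, -0.0579, 0.1591]
eef_rot: [1.0, -0.004, -0.001, -0.003]
contact_force: [0.2, -1.3, 0.2]
opening: 0.499
```

Run:
```python
from h import *
s=get_state();print(s["tool_pos"],s["contact_force"],s["opening"])
plan((.526,-.069,.118),down(np.radians(-1.4)),nd=4)
```

```text
[ 0.52489427 -0.05788557  0.15908801] [ 0.19005527 -1.34349388  0.21608829] 0.4991947326607717
n 1 dist [ 0.0011 -0.0111 -0.0411] ang 1.0
[0.0016 0.0142 0.0513] [-0.0021  0.0004  0.0052]
```

Call:
{"op": "apply_moves", "data": {
  "series": [
    {"x":0.0015,"y":0.012,"z":0.02,"wx":-0.002,"wy":0,"wz":0.005,"fingers":0},
    {"x":0,"y":0,"z":0.02,"wx":0,"wy":0,"wz":0,"fingers":0},
    {"x":0,"y":0,"z":0.008,"wx":0,"wy":0,"wz":0,"fingers":0},
    {"x":0,"y":0,"z":0,"wx":0,"wy":0,"wz":0,"fingers":0}
  ]
}}

```text
clock: 3.08
tool_pos: [0.5283, -0.0673, 0.1219]
eef_rot: [1.0, -0.012, 0.002, 0.0]
contact_force: [-0.3, 0.1, 0.2]
opening: 0.5
```

Run:
```python
from h import *
s=get_state();print(s["tool_pos"],s["contact_force"],s["opening"])
plan((.526,-.069,.118),down(np.radians(-1.4)),nd=4)
```

```text
[ 0.52833444 -0.06732566  0.12193907] [-0.26936862  0.11929242  0.16984786] 0.5003341037369945
n 1 dist [-0.0023 -0.0017 -0.0039] ang 0.3
[-0.0029  0.0022  0.0049] [ 0.     -0.0015  0.0004]
```

Close on the grip bar now.

Call:
{"op": "apply_moves", "data": {
  "force": 20,
  "series": [
    {"x":-0.002,"y":0.002,"z":0.004,"wx":0,"wy":-0.0015,"wz":0,"fingers":-0.5},
    {"x":0,"y":0,"z":0,"wx":0,"wy":0,"wz":0,"fingers":-1},
    {"x":0,"y":0,"z":0,"wx":0,"wy":0,"wz":0,"fingers":-1},
    {"x":0,"y":0,"z":0,"wx":0,"wy":0,"wz":0,"fingers":-1}
  ]
}}

```text
clock: 3.58
tool_pos: [0.5262, -0.0692, 0.1195]
eef_rot: [1.0, -0.012, -0.0, 0.0]
contact_force: [-1.3, 0.5, -1.6]
opening: 0.133
```

Call:
{"op": "apply_moves", "data": {
  "series": [
    {"x":0,"y":0,"z":0.01,"wx":0,"wy":0,"wz":0,"fingers":-1},
    {"x":0,"y":0,"z":0.01,"wx":0,"wy":0,"wz":0,"fingers":-1}
  ]
}}

```text
clock: 3.82
tool_pos: [0.5264, -0.0696, 0.1068]
eef_rot: [1.0, -0.012, 0.001, 0.0]
contact_force: [-7.2, 0.6, 32.6]
opening: 0.136
```

Call:
{"op": "apply_moves", "data": {
  "series": [
    {"x":0,"y":0,"z":0.006,"wx":0,"wy":0,"wz":0.03,"fingers":-1},
    {"x":0,"y":0,"z":0.006,"wx":0,"wy":0,"wz":0.045,"fingers":-1},
    {"x":0,"y":0,"z":0.006,"wx":0,"wy":0,"wz":0.045,"fingers":-1}
  ]
}}

```text
clock: 4.2
tool_pos: [0.5259, -0.0696, 0.1059]
eef_rot: [0.979, -0.206, 0.003, -0.002]
contact_force: [-10.9, 1.9, 50.1]
opening: 0.139
```

Run:
```python
from h import *
s=get_state();m=R.from_quat(s["eef_rot"]).as_matrix();print(s["tool_pos"],s["contact_force"],s["moment"],s["q"],np.degrees(np.arctan2(m[1,0],m[0,0])),m[:,2])
```

```text
[ 0.52586099 -0.06955737  0.10594829] [-10.85529177   1.89318411  50.12441392] [0.43983693 2.78280671 0.07339868] [-0.03566121  0.78086665  0.13749556  1.9774745  -0.26396564  0.39325298
 -0.1077692 ] -23.722765055220496 [ 0.00723115  0.00307706 -0.99996912]
```

Call:
{"op": "apply_moves", "data": {
  "series": [
    {"x":-0.001,"y":0,"z":0.002,"wx":0,"wy":0,"wz":0.045,"fingers":-1},
    {"x":-0.001,"y":0,"z":0.002,"wx":0,"wy":0,"wz":0.045,"fingers":-1},
    {"x":0,"y":0,"z":0.002,"wx":0,"wy":0,"wz":0.045,"fingers":-1}
  ]
}}

```text
clock: 4.58
tool_pos: [0.5251, -0.0691, 0.1063]
eef_rot: [0.911, -0.413, 0.005, -0.004]
contact_force: [-4.8, 1.6, 16.9]
opening: 0.138
```

Run:
```python
from h import *
s=get_state();m=R.from_quat(s["eef_rot"]).as_matrix();print(s["tool_pos"],s["contact_force"],s["moment"],s["q"],np.degrees(np.arctan2(m[1,0],m[0,0])),m[:,2])
```

```text
[ 0.52511138 -0.06909476  0.10634728] [-4.75433948  1.55588088 16.92847298] [0.21190843 1.35610234 0.03186006] [-0.09254387  0.78873826  0.23347669  1.98760484 -0.44593266  0.40228469
 -0.36640028] -48.83188311830818 [ 0.01260928  0.00388427 -0.99991296]
```

Call:
{"op": "apply_moves", "data": {
  "series": [
    {"x":0,"y":0,"z":0.003,"wx":0,"wy":0,"wz":0.045,"fingers":-1},
    {"x":0,"y":0,"z":0.003,"wx":0,"wy":0,"wz":0.045,"fingers":-1},
    {"x":0,"y":0,"z":0.003,"wx":0,"wy":0,"wz":0.045,"fingers":-1},
    {"x":0,"y":0,"z":0.002,"wx":0,"wy":0,"wz":0.04,"fingers":-1}
  ]
}}

```text
clock: 5.08
tool_pos: [0.5248, -0.0684, 0.1064]
eef_rot: [0.759, -0.652, 0.004, -0.009]
contact_force: [-3.9, 1.1, 12.9]
opening: 0.138
```

Run:
```python
from h import *
s=get_state();m=R.from_quat(s["eef_rot"]).as_matrix();print(s["tool_pos"],s["contact_force"],s["moment"],s["q"],np.degrees(np.arctan2(m[1,0],m[0,0])),m[:,2])
```

```text
[ 0.5248435  -0.06837962  0.10637763] [-3.88948827  1.13501871 12.88595331] [-0.06789947  1.16203508  0.61248058] [-0.16372221  0.80768257  0.3605762   1.99670751 -0.67226893  0.43992505
 -0.70844521] -81.31246253441404 [ 0.01783802  0.00905883 -0.99979985]
```

Call:
{"op": "apply_moves", "data": {
  "series": [
    {"x":0,"y":0,"z":-0.005,"wx":0,"wy":0,"wz":0.005,"fingers":-1},
    {"x":0,"y":0,"z":-0.005,"wx":0,"wy":0,"wz":0.003,"fingers":-1},
    {"x":0,"y":0,"z":0,"wx":0,"wy":0,"wz":0,"fingers":-1}
  ]
}}

```text
clock: 5.45
tool_pos: [0.5247, -0.0683, 0.1132]
eef_rot: [0.752, -0.659, 0.004, -0.008]
contact_force: [-0.8, -1.0, 3.8]
opening: 0.138
```

Run:
```python
from h import *
s=get_state();m=R.from_quat(s["eef_rot"]).as_matrix();print(s["tool_pos"],s["contact_force"],s["moment"],np.degrees(np.arctan2(m[1,0],m[0,0])))
```

```text
[ 0.52469011 -0.06825971  0.11323526] [-0.79081863 -0.97978923  3.84241708] [-0.13259213  0.3136658   0.27763663] -82.51011848660376
```

Open the fingers, then rise.

Call:
{"op": "apply_moves", "data": {
  "series": [
    {"x":0,"y":0,"z":0,"wx":0,"wy":0,"wz":0,"fingers":-0.3},
    {"x":0,"y":0,"z":0,"wx":0,"wy":0,"wz":0,"fingers":-0.3},
    {"x":0,"y":0,"z":0,"wx":0,"wy":0,"wz":0,"fingers":-0.3},
    {"x":0,"y":0,"z":-0.03,"wx":0,"wy":0,"wz":0,"fingers":0},
    {"x":0,"y":0,"z":-0.06,"wx":0,"wy":0,"wz":0,"fingers":0.3},
    {"x":0,"y":0,"z":-0.05,"wx":0,"wy":0,"wz":0,"fingers":0.3}
  ]
}}

```text
clock: 6.2
tool_pos: [0.5217, -0.0685, 0.2263]
eef_rot: [0.751, -0.66, 0.002, -0.007]
contact_force: [0.8, 0.4, -0.0]
opening: 0.646
```

Run:
```python
from h import *
s=get_state();print(s["tool_pos"],s["contact_force"])
plan((.528,.03,.21),down(np.radians(-1.4)))
p,d=snapshot("top");np.savez("t2",p=p,d=d)
P=cloud("top",d);X=P[205:260,255:335].reshape(-1,3)
print("bar z>.134:",X[(X[:,2]>.12)&(X[:,2]<.16)].round(3)[::6])
cv2.imwrite("pics/t2.png",cv2.resize(p[195:260,250:345],None,fx=6,fy=6,interpolation=2)[...,::-1])
```

```text
[ 0.52175    -0.06853124  0.22625565] [ 0.79915715  0.41024591 -0.0450441 ]
n 10 dist [ 0.0063  0.0985 -0.0163] ang 81.2
[-0.012 -0.002  0.002] [-0.001 -0.    -0.045]
[-0.012 -0.004  0.002] [-0.001 -0.    -0.045]
[-0.011 -0.006  0.002] [-0.001 -0.    -0.045]
[-0.01  -0.007  0.002] [-0.001 -0.    -0.045]
[-0.009 -0.008  0.002] [-0.001 -0.    -0.045]
[-0.008 -0.01   0.002] [-0.001 -0.    -0.045]
[-0.006 -0.011  0.002] [-0.001 -0.    -0.045]
[-0.005 -0.011  0.002] [-0.001 -0.    -0.045]
[-0.003 -0.012  0.002] [-0.001 -0.    -0.045]
[-0.001 -0.012  0.002] [-0.001 -0.    -0.045]
bar z>.134: [[ 0.619 -0.044  0.144]
 [ 0.614 -0.052  0.145]
 [ 0.607 -0.048  0.141]
 [ 0.602 -0.056  0.145]
 [ 0.594 -0.048  0.142]
 [ 0.59  -0.056  0.144]
 [ 0.582 -0.052  0.142]
 [ 0.577 -0.06   0.141]
 [ 0.528  0.065  0.125]
 [ 0.524  0.049  0.125]
 [ 0.52   0.049  0.125]
 [ 0.511  0.066  0.13 ]]
```

View pics/t2.png

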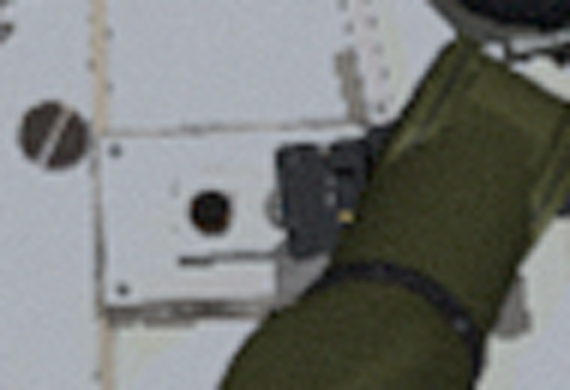

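The bar is swung to +x, and the vial with its black cap is at crop (210,212) uncovered. Next I rotate back and approach the vial.

Call:
{"op": "apply_moves", "data": {
  "series": [
    {"x":-0.012,"y":-0.002,"z":0,"wx":0,"wy":0,"wz":-0.055,"fingers":0.3},
    {"x":-0.012,"y":-0.004,"z":0,"wx":0,"wy":0,"wz":-0.055,"fingers":0.3},
    {"x":-0.011,"y":-0.006,"z":0,"wx":0,"wy":0,"wz":-0.055,"fingers":0.3},
    {"x":-0.009,"y":-0.008,"z":0,"wx":0,"wy":0,"wz":-0.055,"fingers":0.3},
    {"x":-0.008,"y":-0.01,"z":0,"wx":0,"wy":0,"wz":-0.055,"fingers":0.3},
    {"x":-0.006,"y":-0.011,"z":0,"wx":0,"wy":0,"wz":-0.055,"fingers":0.3},
    {"x":-0.003,"y":-0.012,"z":0,"wx":0,"wy":0,"wz":-0.055,"fingers":0.3},
    {"x":0,"y":-0.008,"z":0,"wx":0,"wy":0,"wz":-0.04,"fingers":0.3}
  ]
}}

```text
clock: 7.25
tool_pos: [0.5297, 0.0078, 0.2336]
eef_rot: [0.999, -0.033, 0.013, -0.004]
contact_force: [-0.2, 0.1, -0.3]
opening: 0.646
```

Run:
```python
from h import *
s=get_state();print(s["clock"],s["tool_pos"],s["q"])
m=camera_model("wrist");p,d=snapshot("wrist");P=fcloud(d,m["camera_matrix"],m["world_from_camera"])
g=p.max(2)
k=(P[...,2]>.117)&(P[...,2]<.133)&(abs(P[...,0]-.527)<.03)&(abs(P[...,1]-.062)<.03);Y=P[k]
print(k.sum(),cv2.minEnclosingCircle(Y[:,:2].astype(np.float32)),np.percentile(Y[:,2],[5,50,95]))
n,_=cv2.minEnclosingCircle(np.argwhere(k).astype(np.float32));print("px",n)
k=(P[...,2]>.132)&(P[...,2]<.146)&(P[...,1]<-.02)&(P[...,0]>.51)&(P[...,0]<.7)&(P[...,1]>-.12)
print("bar/knob top",k.sum(),cv2.minAreaRect(P[k][:,:2].astype(np.float32)) if k.sum() else 0)
plan((.5275,.0615,.20),down(np.radians(-1.4)))
cv2.imwrite("pics/w3.png",p[...,::-1])
```

```text
7.25 [0.52965511 0.00778121 0.23360541] [-0.2115639   0.56641685  0.18059586  1.89569944 -0.16686308  0.66612117
  0.00352428]
827 ((0.523460328578949, 0.0604703426361084), 0.013073480688035488) [0.12321878 0.12452879 0.12565498]
px (143.90367126464844, 272.02294921875)
bar/knob top 1960 ((0.5924962162971497, -0.05564859136939049), (0.16936171054840088, 0.017213840037584305), 10.715567588806152)
n 2 dist [-0.0024  0.0528 -0.0336] ang 2.7
[-0.004 -0.033  0.021] [-0.002 -0.004 -0.006]
[-0.003 -0.033  0.021] [-0.002 -0.004 -0.006]
```

View pics/w3.png

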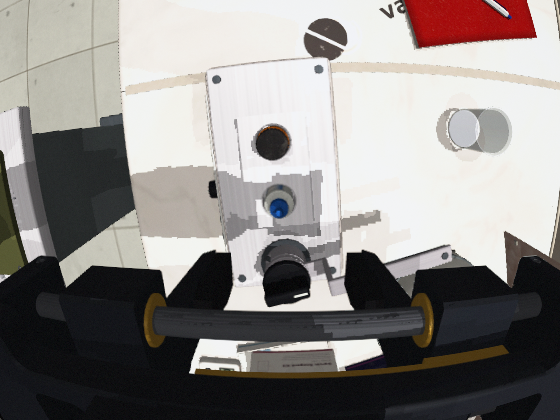

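The view shows the vial cap at (272,144), the dropper at (279,205), and the bar open to the right at (400,270). Bar angle is 78° turned, or 1.36 rad. Move over the vial and descend.

Call:
{"op": "apply_moves", "data": {
  "series": [
    {"x":-0.004,"y":-0.033,"z":0.01,"wx":-0.002,"wy":-0.004,"wz":-0.006,"fingers":0.3},
    {"x":-0.003,"y":-0.025,"z":0.02,"wx":-0.002,"wy":-0.004,"wz":-0.006,"fingers":0.3},
    {"x":0,"y":0,"z":0,"wx":0,"wy":0,"wz":0,"fingers":0.3},
    {"x":0,"y":0,"z":0,"wx":0,"wy":0,"wz":0,"fingers":0.3}
  ]
}}

```text
clock: 7.8
tool_pos: [0.5272, 0.0548, 0.2086]
eef_rot: [1.0, -0.015, 0.001, 0.002]
contact_force: [0.3, -0.3, 0.2]
opening: 0.654
```

Run:
```python
from h import *
s=get_state();print(s["clock"],s["tool_pos"])
plan((.5255,.0608,.15),down(np.radians(-1.4)),nd=4)
```

```text
7.8 [0.52716129 0.05477657 0.20862513]
n 2 dist [-0.0017  0.006  -0.0586] ang 0.4
[-0.0012 -0.0039  0.0366] [ 0.0007 -0.0002 -0.001 ]
[-0.0012 -0.0038  0.0366] [ 0.0007 -0.0002 -0.001 ]
```

Call:
{"op": "apply_moves", "data": {
  "series": [
    {"x":-0.001,"y":-0.004,"z":0.035,"wx":0,"wy":0,"wz":0,"fingers":0.3},
    {"x":-0.001,"y":-0.004,"z":0.035,"wx":0,"wy":0,"wz":0,"fingers":0.3},
    {"x":0,"y":0,"z":0.02,"wx":0,"wy":0,"wz":0,"fingers":0.3},
    {"x":0,"y":0,"z":0.01,"wx":0,"wy":0,"wz":0,"fingers":0.3},
    {"x":0,"y":0,"z":0,"wx":0,"wy":0,"wz":0,"fingers":0.3}
  ]
}}

```text
clock: 8.43
tool_pos: [0.5282, 0.0551, 0.1285]
eef_rot: [1.0, -0.02, 0.003, 0.004]
contact_force: [-0.8, -0.1, -0.3]
opening: 0.648
```

Run:
```python
from h import *
s=get_state();print(s["clock"],s["tool_pos"],s["contact_force"])
plan((.5255,.0608,.098),down(np.radians(-1.4)),nd=4)
```

```text
8.425 [0.52821392 0.05506684 0.12853571] [-0.77513533 -0.07184156 -0.34159684]
n 1 dist [-0.0027  0.0057 -0.0305] ang 1.1
[-0.0039 -0.0073  0.0381] [ 0.0023 -0.0022 -0.0052]
```

Call:
{"op": "apply_moves", "data": {
  "series": [
    {"x":-0.004,"y":-0.009,"z":0.018,"wx":0.002,"wy":-0.002,"wz":-0.005,"fingers":0.3},
    {"x":-0.001,"y":-0.003,"z":0.016,"wx":0,"wy":0,"wz":0,"fingers":0.3},
    {"x":0,"y":0,"z":0.004,"wx":0,"wy":0,"wz":0,"fingers":0.3},
    {"x":0,"y":0,"z":0,"wx":0,"wy":0,"wz":0,"fingers":0.3}
  ]
}}

```text
clock: 8.93
tool_pos: [0.5253, 0.0653, 0.0971]
eef_rot: [1.0, -0.012, 0.001, 0.0]
contact_force: [0.1, 0.4, 0.4]
opening: 0.654
```

Run:
```python
from h import *
s=get_state();print(s["clock"],s["tool_pos"],s["contact_force"])
plan((.5255,.0608,.098),down(np.radians(-1.4)),nd=4)
```

```text
8.925 [0.52529127 0.06534106 0.09705599] [0.12062188 0.4402663  0.37115908]
n 1 dist [ 0.0002 -0.0045  0.0009] ang 0.1
[ 0.0004  0.0057 -0.0012] [ 0.     -0.0007  0.0001]
```

Call:
{"op": "apply_moves", "data": {
  "force": 15,
  "series": [
    {"x":0,"y":0.005,"z":0,"wx":0,"wy":0,"wz":0,"fingers":0.3},
    {"x":0,"y":0,"z":0,"wx":0,"wy":0,"wz":0,"fingers":0},
    {"x":0,"y":0,"z":0,"wx":0,"wy":0,"wz":0,"fingers":-0.6},
    {"x":0,"y":0,"z":0,"wx":0,"wy":0,"wz":0,"fingers":-0.6},
    {"x":0,"y":0,"z":0,"wx":0,"wy":0,"wz":0,"fingers":-0.6}
  ]
}}

```text
clock: 9.55
tool_pos: [0.5256, 0.0607, 0.0979]
eef_rot: [1.0, -0.012, 0.002, 0.0]
contact_force: [-0.3, -0.8, -0.2]
opening: 0.312
```

Call:
{"op": "apply_moves", "data": {
  "series": [
    {"x":0,"y":0,"z":-0.012,"wx":0,"wy":0,"wz":0,"fingers":-0.6},
    {"x":0,"y":0,"z":-0.02,"wx":0,"wy":0,"wz":0,"fingers":-0.6},
    {"x":0,"y":0,"z":-0.03,"wx":0,"wy":0,"wz":0,"fingers":-0.6},
    {"x":0,"y":0,"z":-0.04,"wx":0,"wy":0,"wz":0,"fingers":-0.6},
    {"x":0,"y":0,"z":-0.05,"wx":0,"wy":0,"wz":0,"fingers":-0.6},
    {"x":0,"y":0,"z":-0.04,"wx":0,"wy":0,"wz":0,"fingers":-0.6},
    {"x":0,"y":0,"z":-0.02,"wx":0,"wy":0,"wz":0,"fingers":-0.6},
    {"x":0,"y":0,"z":0,"wx":0,"wy":0,"wz":0,"fingers":-0.6}
  ]
}}

```text
clock: 10.55
tool_pos: [0.5254, 0.0607, 0.2807]
eef_rot: [1.0, -0.013, 0.005, -0.001]
contact_force: [-0.6, -0.1, 0.0]
opening: 0.314
```

Run:
```python
from h import *
s=get_state();print(s["clock"],s["tool_pos"],s["contact_force"],s["opening"],s["q"])
L=np.array([.549,.340,.14]);yw=np.radians(-118.5);n=np.array([np.cos(yw)*.5,np.sin(yw)*.5,np.sqrt(.75)])
F=L+.08*n;print("focus",F)
tz=-n
for a in(0,):
    # minimal rotation from current orientation taking tool z to -n
    r=R.from_quat(s["eef_rot"]);z=r.apply([0,0,1]);ax=np.cross(z,tz);q=R.from_rotvec(ax/np.linalg.norm(ax)*np.arccos(z@tz))*r
T=F+.034*n
np.savez("goal",T=T,q=q.as_quat(),n=n,F=F);print("tcp goal",T,q.as_matrix().round(3))
plan(T+.04*n,q,n=8)
```

```text
10.55 [0.52544117 0.0607288  0.28065067] [-0.57736966 -0.11713678  0.00209769] 0.314129877393115 [-0.33582978  0.5096819   0.21036825  1.824295   -0.14083543  0.81111428
 -0.08034   ]
focus [0.52991365 0.30484732 0.20928203]
tcp goal [0.52180195 0.28990742 0.2387269 ] [[ 0.971  0.034  0.239]
 [-0.076 -0.895  0.439]
 [ 0.229 -0.445 -0.866]]
n 8 dist [-0.0132  0.2116 -0.0073] ang 29.6
[-0.003 -0.033  0.001] [ 0.018  0.009 -0.   ]
[-0.003 -0.033  0.003] [ 0.018  0.009 -0.   ]
[-0.003 -0.033  0.005] [0.018 0.009 0.   ]
[-0.003 -0.032  0.007] [0.018 0.009 0.   ]
[-0.003 -0.032  0.008] [ 0.018  0.009 -0.   ]
[-0.004 -0.031  0.01 ] [ 0.018  0.009 -0.   ]
[-0.004 -0.031  0.012] [0.018 0.009 0.   ]
[-0.004 -0.03   0.013] [0.018 0.009 0.   ]
```

Call:
{"op": "apply_moves", "data": {
  "series": [
    {"x":-0.003,"y":-0.033,"z":0,"wx":0.018,"wy":0.009,"wz":0,"fingers":-0.6},
    {"x":-0.003,"y":-0.033,"z":0.002,"wx":0.018,"wy":0.009,"wz":0,"fingers":-0.6},
    {"x":-0.003,"y":-0.033,"z":0.004,"wx":0.018,"wy":0.009,"wz":0,"fingers":-0.6},
    {"x":-0.003,"y":-0.032,"z":0.006,"wx":0.018,"wy":0.009,"wz":0,"fingers":-0.6},
    {"x":-0.003,"y":-0.032,"z":0.008,"wx":0.018,"wy":0.009,"wz":0,"fingers":-0.6},
    {"x":-0.004,"y":-0.031,"z":0.01,"wx":0.018,"wy":0.009,"wz":0,"fingers":-0.6},
    {"x":-0.004,"y":-0.025,"z":0.01,"wx":0.018,"wy":0.009,"wz":0,"fingers":-0.6},
    {"x":0,"y":0,"z":0,"wx":0,"wy":0,"wz":0,"fingers":-0.6}
  ]
}}

```text
clock: 11.55
tool_pos: [0.5089, 0.2441, 0.2741]
eef_rot: [0.974, -0.012, 0.105, -0.199]
contact_force: [0.9, -0.4, -0.3]
opening: 0.315
```

```bash
cat > chk.py <<'E'
from h import *
s=get_state();G=np.load("goal.npz")
print(s["clock"],s["tool_pos"],s["contact_force"].round(1),s["opening"],s["q"].round(2))
E
cat > look.py <<'E'
from chk import *
m=camera_model("wrist");p,d=snapshot("wrist");P=fcloud(d,m["camera_matrix"],m["world_from_camera"])
g=p.min(2);k=(g>170)&(P[...,2]>.09)&(P[...,2]<.18)&(np.linalg.norm(P[...,:2]-[.549,.34],axis=-1)<.055);Y=P[k];print("ring pts",len(Y))
if len(Y)>30:
    c=Y.mean(0)
    for _ in range(4):
        u,sv,v=np.linalg.svd(Y-c,full_matrices=False);e=abs((Y-c)@v[2]);Y=Y[e<max(.003,2*np.median(e))];c=Y.mean(0)
    nn=v[2]*np.sign(v[2][2]);qq=(Y-c)@v[:2].T;so=np.linalg.lstsq(np.c_[2*qq,np.ones(len(qq))],(qq**2).sum(1),rcond=None)[0]
    print("ring centre",c+so[:2]@v[:2],"r",np.sqrt(so[2]+so[:2]@so[:2]),"n",nn,"tilt",np.degrees(np.arccos(nn[2])),"yaw",np.degrees(np.arctan2(nn[1],nn[0])))
cv2.imwrite("pics/w4.png",p[...,::-1])
r=R.from_quat(G["q"]);plan(G["T"]+.04*G["n"],r,n=1,nd=4);plan(G["T"],r,n=1,nd=4)
E
python3 look.py
```

```text
11.55 [0.50892502 0.24407683 0.27414161] [ 0.9 -0.4 -0.3] 0.31511718547163536 [-0.21  0.48 -0.23  2.05 -0.59  0.32  0.11]
ring pts 1936
ring centre [0.5500637  0.33986289 0.13472301] r 0.025796154571027095 n [-0.23926532 -0.4339077   0.8686059 ] tilt 29.70296154117806 yaw -118.87321503282531
n 1 dist [ 0.0025  0.0288 -0.0011] ang 4.0
[ 0.0003 -0.0326  0.0157] [ 0.0198  0.0096 -0.0008]
n 1 dist [ 0.012   0.0464 -0.0357] ang 4.0
[ 0.0018 -0.0357  0.0656] [ 0.0198  0.0096 -0.0008]
```

View pics/w4.png

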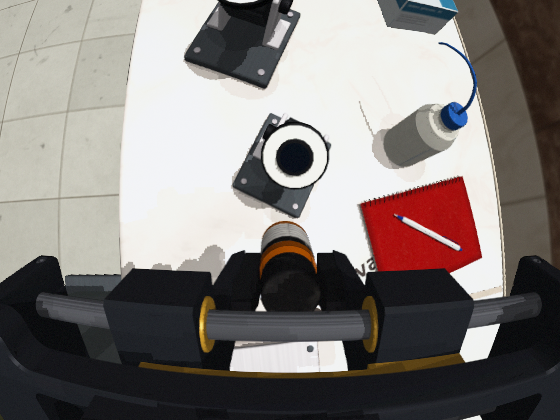

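The held vial is at (288,265), upright and pointing at the ring light at (294,156). The wrist-camera ring fit agrees with the earlier fits (tilt 29.7°, yaw −118.9°). Moving in now.

Call:
{"op": "apply_moves", "data": {
  "series": [
    {"x":0,"y":-0.017,"z":0.01,"wx":0.01,"wy":0.005,"wz":0,"fingers":-0.6},
    {"x":0,"y":-0.017,"z":0.015,"wx":0.01,"wy":0.005,"wz":0,"fingers":-0.6},
    {"x":0,"y":0,"z":0.015,"wx":0,"wy":0,"wz":0,"fingers":-0.6},
    {"x":0,"y":0,"z":0.01,"wx":0,"wy":0,"wz":0,"fingers":-0.6},
    {"x":0,"y":0,"z":0,"wx":0,"wy":0,"wz":0,"fingers":-0.6}
  ]
}}

```text
clock: 12.22
tool_pos: [0.522, 0.2822, 0.2488]
eef_rot: [0.966, -0.014, 0.123, -0.227]
contact_force: [0.1, -0.3, -0.9]
opening: 0.315
```

Run:
```python
from chk import *
L=np.array([.549,.339,.14]);yw=np.radians(-118.8);n=np.array([np.cos(yw)*.5,np.sin(yw)*.5,np.sqrt(.75)]);F=L+.08*n
np.savez("goal",T=F+.034*n,q=G["q"],n=n,F=F)
r=R.from_quat(s["eef_rot"]);zt=r.apply([0,0,1]);print("ang",np.degrees(np.arccos(-zt@n)),"base est err",s["tool_pos"]+.034*zt-F)
plan(F+.034*n,R.from_quat(G["q"]),n=1,nd=4)
m=camera_model("wrist");p,d=snapshot("wrist");P=fcloud(d,m["camera_matrix"],m["world_from_camera"])
Q=r.inv().apply((P-s["tool_pos"]).reshape(-1,3)).reshape(P.shape)
k=(abs(Q[...,0])<.016)&(abs(Q[...,1])<.022)&(Q[...,2]>-.035)&(Q[...,2]<.045)
print(k.sum());Y=Q[k]
for lo in np.arange(-.035,.045,.008):
    j=(Y[:,2]>lo)&(Y[:,2]<lo+.008)
    if j.sum()>8:
        X=Y[j];print(round(lo+.004,3),j.sum(),"x mid",(X[:,0].min()+X[:,0].max())/2,"y extreme",np.percentile(X[:,1],2),np.percentile(X[:,1],98))
cv2.imwrite("pics/w5.png",p[...,::-1])
```

```text
12.225 [0.52200957 0.2821748  0.24879428] [ 0.1 -0.3 -0.9] 0.3154670709559135 [-0.16  0.56 -0.38  2.06 -0.67  0.15  0.18]
ang 0.28371650149656813 base est err [ 0.00056844 -0.0070065   0.01002921]
n 1 dist [-0.0005  0.0069 -0.0101] ang 0.5
[-0.0042 -0.0022  0.0145] [ 0.0017 -0.0017 -0.0016]
5484
-0.031 2079 x mid -1.2958004507110377e-06 y extreme -0.011126312984818818 0.007275486044648721
-0.023 962 x mid 3.2818698437447197e-06 y extreme -0.012165313235344165 0.00945218681492756
-0.015 600 x mid 7.625425130775021e-07 y extreme -0.012197657728352945 0.008092304736794266
-0.007 671 x mid 4.759583605367518e-05 y extreme -0.013049536520608102 0.0042599179909693025
0.001 387 x mid -1.4416234875426134e-05 y extreme -0.013495338205959344 -0.003311275970824101
0.009 266 x mid -0.0010162543374486474 y extreme -0.013537273312379465 -0.004415577983096102
0.017 241 x mid -0.001502542977150325 y extreme -0.013515299644628512 -0.0037820162729983744
0.025 192 x mid -0.0020332745933560603 y extreme -0.013507044480368236 -0.004243869927148955
0.033 86 x mid -0.0029055445452764467 y extreme -0.01321810987867327 -0.004967251853393883
```

The vial is parallel to the tool, and its base is about 35 mm past the TCP. One final correction remains, about 12 mm.

Call:
{"op": "apply_moves", "data": {
  "series": [
    {"x":-0.002,"y":-0.001,"z":0.006,"wx":0.001,"wy":-0.001,"wz":0,"fingers":-0.6},
    {"x":-0.002,"y":-0.001,"z":0.006,"wx":0,"wy":0,"wz":0,"fingers":-0.6},
    {"x":0,"y":0,"z":0,"wx":0,"wy":0,"wz":0,"fingers":-0.6},
    {"x":0,"y":0,"z":0,"wx":0,"wy":0,"wz":0,"fingers":-0.6}
  ]
}}

```text
clock: 12.78
tool_pos: [0.5215, 0.288, 0.2407]
eef_rot: [0.966, -0.014, 0.122, -0.228]
contact_force: [-0.1, 0.5, -0.3]
opening: 0.314
```

```bash
cat > fin.py <<'E'
from chk import *
n,F=G["n"],G["F"];r=R.from_quat(s["eef_rot"]);zt=r.apply([0,0,1]);print("ang",np.degrees(np.arccos(-zt@n)),"base err",s["tool_pos"]+.035*zt-F,np.abs(s["qd"]).max())
plan(F+.034*n,R.from_quat(G["q"]),n=1,nd=4)
E
python3 fin.py
python3 - <<'E'
from h import *
p,d=snapshot("side");P=cloud("side",d)
X=P[215:285,235:330].reshape(-1,3)
k=(abs(X[:,0]-.5255)<.02)&(abs(X[:,1]+.069)<.02)&(X[:,2]>.125)&(X[:,2]<.15);print("knob top z",np.percentile(X[k][:,2],[50,95]) if k.any() else None)
k=(X[:,0]>.58)&(abs(X[:,1]+.05)<.05)&(X[:,2]>.128)&(X[:,2]<.15);print("bar",k.sum(),cv2.minAreaRect(X[k][:,:2].astype(np.float32)))
cv2.imwrite("pics/s5.png",cv2.resize(p[100:300,190:340],None,fx=3,fy=3,interpolation=2)[...,::-1])
E
```

```text
12.775 [0.52150618 0.28796329 0.24068778] [-0.1  0.5 -0.3] 0.3136159355344172 [-0.16  0.58 -0.4   2.07 -0.68  0.12  0.18]
ang 0.08720778491140095 base err [ 0.00024289 -0.00068734  0.00108552] 0.002469571462305416
n 1 dist [ 0.      0.0011 -0.002 ] ang 0.4
[-0.0006 -0.0001  0.0027] [ 0.0007 -0.0011 -0.0015]
knob top z [0.13215908 0.1361075 ]
bar 140 ((0.6285682916641235, -0.05307105928659439), (0.09895281493663788, 0.020497377961874008), 10.26495361328125)
```

View pics/s5.png

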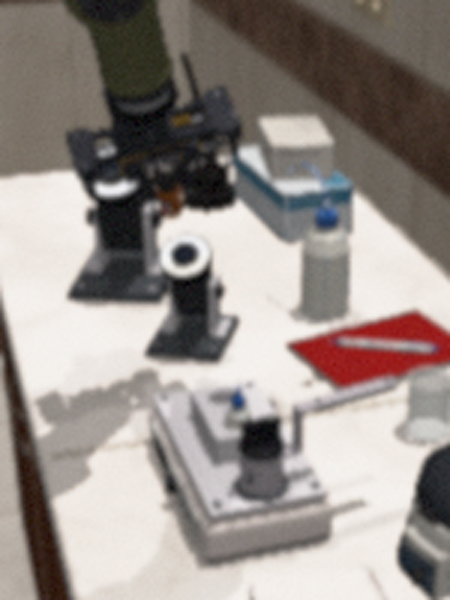

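The picture shows the vial held in front of the ring light (crop (180,200) against (188,255)), the dropper standing at (238,400), and the bar open at (350,390). The knob top reads 136 mm, so it is up. Everything is still, so I'm handing in.

```bash
python3 -c "
from h import *
print(finish_job());s=get_state();print(s['clock'],s['tool_pos'],s['opening'])"
```

```text
the job is handed in; nothing more can be done
None
the job is handed in; nothing more can be done
```

I handed the job in at about 12.8 s of the 51 s, with the screw-cap vial held in the air in front of the inspection camera. The system reports no verdict, so the results below are my own last checks.

- **Bar and knob:** I gripped the knob, pressed it fully down (about 50 N at the peak), turned it clockwise to the stop and let it spring up. The bar measured about 78° open (1.36–1.37 rad), and the top of the knob was back at 136 mm, its height when up.
- **Vial:** I lifted the vial from the far well. The wrist view showed it straight in the fingers. Its base is about 1.3 mm from the estimated focus point and its axis about 0.1° off the lens axis, with the cap away from the lens. It was at rest, with no sign of contact beyond the fingers.
- **Dropper bottle:** It was still standing in its well in the last picture.
- **Camera stand:** I used the smaller of the two stands, which measured 123 × 97 mm against the 120 × 100 mm given. The other one was 165 × 135 mm.
- **Bystanders:** The arm never came near the timer, beaker or tube, but I did not measure their positions again at the end.

Two things disagreed or failed:
- **Lens height:** The ring light measured 3–5 mm lower than the stated 140 mm for the glass. I used the stated height, and the difference is well inside the 15 mm allowed.
- **Rejected moves:** My first two move calls were refused for missing keys and moved nothing.

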